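Release the ratchet clamp of the six-well plate

ROBOT

A 6-joint arm with a two-finger parallel gripper is mounted at the origin on a cart in front of the work surface, level with it; the furniture and walls round the work are solid. World frame = base frame: x ahead of the robot, y to its left, z up, the work surface at z = 0. Lengths are in mm, angles in rad, forces in N, time in s.
With the tool pointing down it reaches from about 375 to 900 mm from the base axis. Payload 3.1 kg.
Tool frame: the origin (TCP) lies midway between the tips of the shut fingers; the grasp point (between the pads) lies 19 mm behind it; z points along the fingers, y is the line along which they close (so a half turn about z gives the same grasp; the last joint's range is limited). The gripper opens to 87 mm and grips with 3 to 60 N. Pads are 19 mm wide; open, the fingers measure 117 mm over their backs; the gripper's body (75 mm by 190 mm) begins 51 mm behind the grasp point.
Start: joints at [-1.486, 0.527, 1.433, -0, 1.181, -0.178], TCP at [162.994, -603.348, 185.248] pointing down, gripper open.
Joint ranges: [-3.08, 3.08], [-0.75, 2.2], [0.22, 2.44], [-1.43, 4.57], [0, 2.65], [-2.85, 2.85]. Speed limits (rad/s): [2.79, 2.79, 3.14, 3.14, 3.14, 3.14].

INTERFACE

Orientations are given as a rotation vector (axis times angle).
In Python, from plant import readout, capture, camera_model, order gives the robot as it stands. The module is installed in compiled form; this text tells all that it offers.
- The arm moves only by the shell command python3 -m inch 'ROWS' [FORCE]. ROWS is JSON, a list that holds one entry, the list of rows, each a list of 7 numbers: the turn, a rotation vector about the tool's x, y, z as a fraction of full scale, then the shift along the tool's x, y, z as a fraction of full scale, then the closure, from -1 (fully open) to 1 (shut). In form: [[[ax, ay, az, x, y, z, claw], ...]]. A call has 1 to 12 rows; each row shifts and turns the commanded pose from where the row before left it, along the tool's axes as they then stand; what a row does not reach is not made up. Full scale, the value 1, is 0.025 m for a shift and 0.15 rad for a turn. A row lasts 1/10 s, in which the tool goes at most 50 mm and 8.59 degrees, less where a joint would pass 70% of its speed; a pose out of reach is approached as far as the arm can. A call with a number of a shift or a turn outside -1 to 1 is refused whole. A call with a gripper value outside its range is refused whole. The fingers move at their own pace and stop on an object; FORCE is the grip in N (left out, the last holds). Time passes only in rows, so rows that do not move let the fingers close. It gives the time, the measured TCP pose, the force, the opening and the grip force at its end, in the units of the state.
- readout.sense(): the state, without advancing time (a new reading comes with each control period).
- capture(name): name is "scene" or "top"; returns the picture (480x640x3 uint8, blue, green, red); there is no depth.
- camera_model(name): a dict with "K" (3x3 intrinsics, pixels), "dist_coeffs" ([k1, k2, p1, p2, k3] as OpenCV has them; the pictures are not rectified), "eye" and "attitude" of the camera in the world. Camera axes: x right, y up, looking along -z (the intrinsics and any distortion apply to the point x, -y, -z); pixel columns grow to the right and rows downward; lengths in mm; the calibration is good to about 2 mm. A picture is of the moment at which its call begins. camera_model takes no time and is no camera call.
- order.close_job(): hands the job in; it is judged then, once.
The state is a dict: "time": time; "qpos": joint angles; "qvel": joint speeds; "tau": joint torques, N m; "ee_pos": TCP position; "orientation": TCP orientation; "contact_force": force on the tool from outside, world axes, zero at the start; "wrist_torque": the same for the moment, N m; "grip_width": finger opening in mm; "grip_force": force on a finger pad.
Only numpy, scipy, OpenCV 4.12 (cv2) and the standard library are available. Lean on these libraries where they do the work, as an engineer would, in place of code of your own. Each camera call takes 0.05 s, during which the arm holds its last target. There are 200 camera calls.

TASK

Two identical ratchet clamps stand on the bench; open the one that holds the flat six-well plate: flick its pawl off the ratchet wheel by the upright thumb tab so that it snaps over and stays off, then take the crank knob and gently ease the drum back, anticlockwise seen from above and over about two seconds or more, all the way to its stop, so that the jaw draws back from the plate. Leave the plate where it sits, leave the pawl off, and do not touch the other clamp or its culture flask.

Things in the scene. Friction and masses are not known exactly. Their poses are not given: they have to be found in the camera images.
- plate_clamp_tab (a point): Top centre of the pawl's thumb tab on the plate's clamp: upright dark steel blade, 18 mm long (its x axis), 9 mm thick (y), free from 40 to 76 mm (this point) above the bench. The pawl's upright pivot lies 50 mm back along this point's -x. To flick it off, push or carry the tab along +y (anticlockwise from above about the pivot). 35 mm are free on the -y side, more on the +y side.
- plate_clamp_pawl (a joint): Angle of that pawl, rad: 0 = its nose in the ratchet teeth (start), 0.6 = fully off, at its stop. An over-centre spring drives it to whichever end is nearer: below 0.3 it snaps back in, beyond 0.3 it snaps over and stays off. About 2 N at the tab.
- plate_clamp_knob (a point): Top centre of the crank knob on the drum of the plate's clamp: upright black plastic cylinder, 18 mm across, from the crank arm's top (48 mm above the bench) to 86 mm (this point). The drum's upright axis lies 50 mm back along this point's -x. The knob moves toward its +y, about that axis, as the drum is eased back. Hub and ratchet wheel (80 mm across, top 37 mm) lie lower.
- plate_clamp_drum (a joint): Angle of that drum, rad: 0 = wound up, jaw closed on the plate (start); grows anticlockwise from above to 1.45 = eased fully back, at its stop. Stiff (3 to 5 N at the knob), stays where it is left; draws the jaw back 18 mm per rad. With the pawl in the teeth it cannot be turned back. Easing means slower than about 2 rad/s (100 mm/s at the knob).
- six_well_plate: Clear flat culture plate with six round wells, 85 x 127 x 20 mm, lying loose on the 12 mm high aluminium base of its clamp, between the jaw and the fixed fence with about 1 mm of play; origin at the centre of its underside. The fence is on the side away from the drum.
- big_flask: Clear flat culture flask with a screw cap, 82 x 146 x 39 mm, lying loose in the other clamp; origin at the centre of its underside. It must stay there.
- flask_clamp: The other clamp, of the same shape (base 250 x 205 x 12 mm, knob top 86 mm high), holding the flask; origin on the bench near the middle of its base, +x from the drum toward the flask. It must not be touched.

How it is judged:
By the outcome, as a careful person would: the job done as asked, in the order asked, and still so for the second after the job is handed in, with the robot touching nothing.
It also fails if it takes over 45 s, if anything falls off the work surface, if the arm or the gripper's body presses on something with over 40 N, if the wrist force passes 120 N, or if a joint passes its speed limit or range.

## Working session

There is one attempt and no reset: what is moved stays moved. The work goes in short steps, Python scripts to look and compute and a shell command to move; the robot and the scene stay as the last step left them, time stands still between calls to the robot, and variables do not carry over. Pictures are saved under pics/ and viewed, at most 10 in all, crops included, and the job is handed in when it is done.

```bash
mkdir -p pics
cat > h.py <<'E'
import numpy as np, cv2, json
from scipy.spatial.transform import Rotation as R
from plant import readout, capture, camera_model, order
def cam(n):
    m=camera_model(n); return m
def att(m):
    a=np.array(m["attitude"],float)
    return a if a.shape==(3,3) else (R.from_rotvec(a).as_matrix() if a.size==3 else None)
def ray(n,u,v,z):
    m=cam(n); K=np.array(m["K"],float); d=np.array(m["dist_coeffs"],float)
    p=cv2.undistortPoints(np.array([[[u,v]]],float),K,d)[0,0]
    r=att(m)@np.array([p[0],-p[1],-1]); e=np.array(m["eye"],float)
    return e+r*(z-e[2])/r[2]
E
python3 - <<'E'
from h import *
for n in("scene","top"):
    print(camera_model(n)); cv2.imwrite(f"pics/{n}0.png",capture(n))
s=readout.sense(); print(s)
E
```

```text
{'K': array([[526.82522366,   0.        , 312.51084121],
       [  0.        , 526.82522366, 237.28583001],
       [  0.        ,   0.        ,   1.        ]]), 'dist_coeffs': array([0.02559867, 0.        , 0.        , 0.        , 0.        ]), 'eye': array([-229.80561555,  645.44335836,  566.54754755]), 'attitude': array([ 0.59836269, -1.22593084, -1.99705812])}
{'K': array([[551.70368615,   0.        , 321.82523163],
       [  0.        , 551.70368615, 238.78122732],
       [  0.        ,   0.        ,   1.        ]]), 'dist_coeffs': array([-0.17264093,  0.        ,  0.        ,  0.        ,  0.        ]), 'eye': array([ 4.85912877e+02, -4.14899003e-01,  1.11735299e+03]), 'attitude': array([ 0.05314843, -0.02637259, -1.54482696])}
{'time': 0.1, 'qpos': array([-1.48548107e+00,  5.28391476e-01,  1.43377670e+00, -1.01840433e-05,
        1.18138848e+00, -1.78523832e-01]), 'qvel': array([-0.00101595, -0.00268519, -0.00309064, -0.00037891,  0.00185108,
       -0.00025289]), 'tau': array([-3.04818441e-04, -4.40985346e+01, -1.77150679e+01,  6.35304954e-02,
        5.34176803e-02, -3.65442315e-05]), 'ee_pos': array([ 162.94053851, -602.62938539,  184.35752218]), 'orientation': array([-3.11235001e+00, -4.12984364e-01, -1.28866388e-04]), 'contact_force': array([-0.76590453,  0.01134185,  0.1729578 ]), 'wrist_torque': array([-0.0173426 ,  0.01964028,  0.02851587]), 'grip_force': 0.0, 'grip_width': 86.80617418197275}
```

View pics/top0.png

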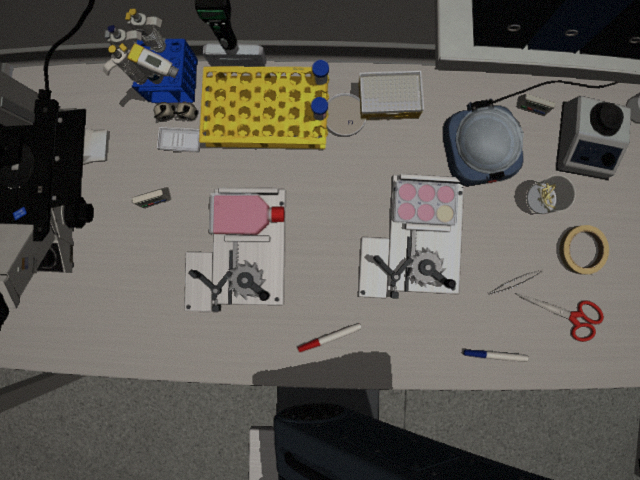

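View pics/scene0.png

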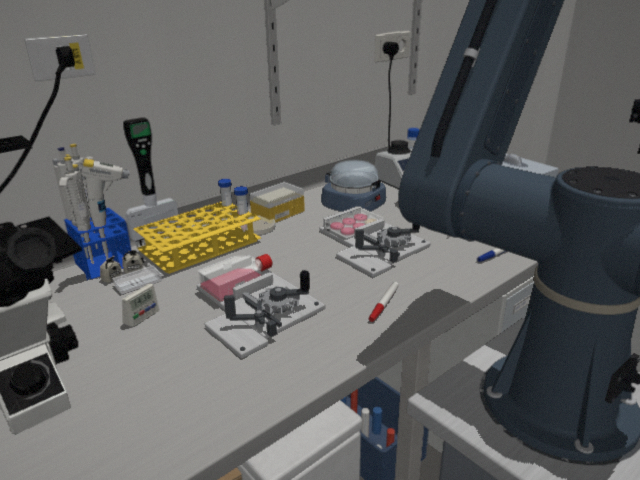

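The top view shows the plate clamp at about (358–465, 175–298) with its knob near (448,283). The flask clamp is to its left. In the scene view the plate clamp is at about (335–430, 205–275). Next I'll enlarge both.

Run:
```python
from h import *
a=cv2.imread("pics/top0.png")[215:305,350:470]; b=cv2.imread("pics/scene0.png")[200:280,330:440]
cv2.imwrite("pics/c1.png",cv2.resize(a,None,fx=6,fy=6,interpolation=cv2.INTER_CUBIC))
cv2.imwrite("pics/c2.png",cv2.resize(b,None,fx=7,fy=7,interpolation=cv2.INTER_CUBIC))
```

```text
(no output)
```

View pics/c1.png

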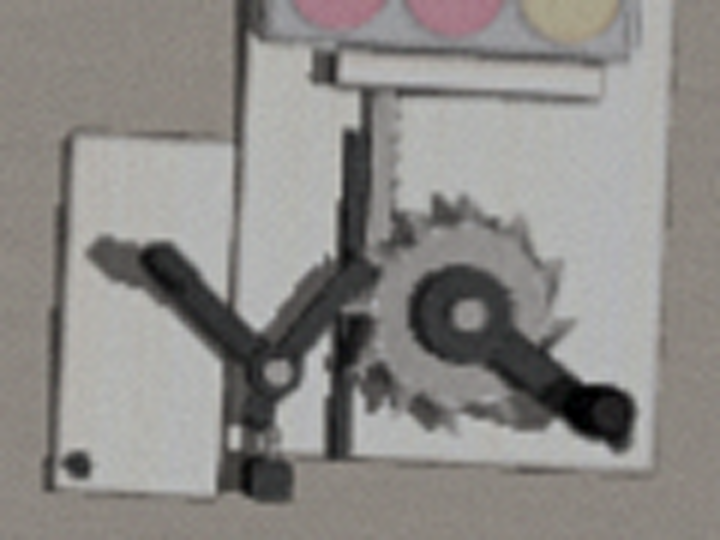

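View pics/c2.png

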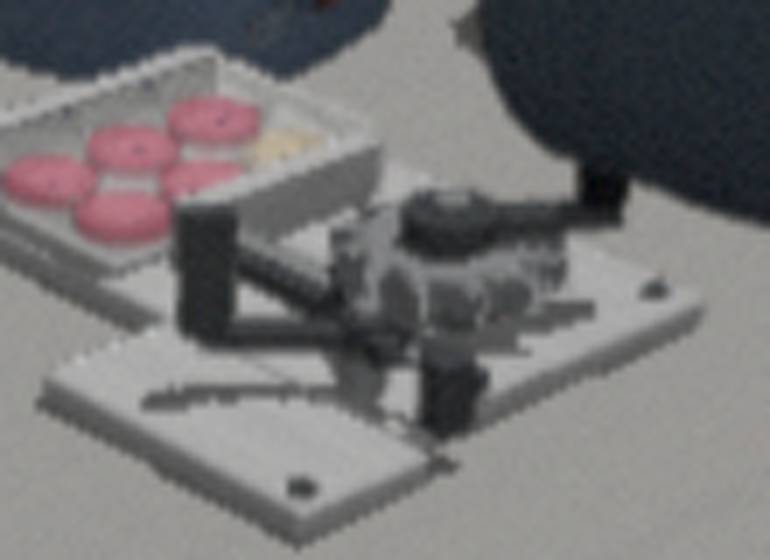

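The top crop shows the tab end at about (158,255), pawl pivot (279,373), drum hub (468,314) and knob top about (608,412). In the scene crop the tab top is about (207,207).

Run:
```python
from h import *
c=lambda u,v,z:ray("top",350+(u-2.5)/6,215+(v-2.5)/6,z).round(1)
piv=c(279,373,42);hub=c(468,314,50);tab=c(156,254,76);kn=c(610,412,86)
print("piv",piv,"hub",hub,"tab",tab,"knob",kn)
print("scene tab",ray("scene",330+204/7,200+204/7,76).round(1))
for n,a,b in(("tab",piv,tab),("knob",hub,kn)):
    d=(b-a)[:2]; print(n,np.linalg.norm(d),np.arctan2(d[1],d[0]))
s=readout.sense();M=R.from_rotvec(s["orientation"]).as_matrix();print(M.round(3))
```

```text
piv [ 469.9 -127.9   42. ] hub [ 490.5 -188.    50. ] tab [506.9 -84.3  76. ] knob [ 460.7 -227.2   86. ]
scene tab [499.1 -83.5  76. ]
tab 57.18356407220523 0.8671017294043386
knob 49.24103979405796 -2.2207961255787785
[[ 0.965  0.261 -0.   ]
 [ 0.261 -0.965  0.002]
 [ 0.    -0.002 -1.   ]]
```

```bash
python3 -m inch '[[[0,0,0,0.5,-0.4,0,1],[0,0,0,1,-0.82,0,1],[0,0,0,1,-0.82,0,1],[0,0,0,1,-0.82,0,1],[0,0,0,1,-0.82,0,1],[0,0,0,1,-0.82,0,1],[0,0,0,1,-0.82,0,1],[0,0,0,1,-0.82,0,1],[0,0,0,1,-0.82,0,1],[0,0,0,1,-0.82,0,1],[0,0,0,1,-0.82,0,1],[0,0,0,1,-0.82,0,1]]]' 30
python3 -m inch '[[[0,0,0,1,-0.82,0,1],[0,0,0,1,-0.82,0,1],[0,0,0,1,-0.82,0,1],[0,0,0,1,-0.82,0,1],[0,0,0,1,-0.82,0,1],[0,0,1,0.5,-0.5,0,1],[0,0,1,0,0,0,1],[0,0,1,0,0,0,1],[0,0,1,0,0,0,1],[0,0,1,0,0,0,1],[0,0,1,0,0,0,1],[0,0,0.2,0,0,0,1]]]'
cat >> h.py <<'E'
def go(x,y,z,ya=None):
    s=readout.sense();M=R.from_rotvec(s["orientation"]).as_matrix()
    print("t",s["time"],"pos",s["ee_pos"].round(1),"yang",np.arctan2(M[1,1],M[0,1]).round(3),"q6",s["qpos"][5].round(2),"F",s["contact_force"].round(1),"w",s["grip_width"])
    print("tilt",M[:,2].round(4),"need units",(M.T@(np.array([x,y,z])-s["ee_pos"])/25).round(2))
E
python3 -c "
from h import *
go(518.5,-100.3,110)
cv2.imwrite('pics/t1.png',cv2.resize(capture('top')[215:305,350:470],None,fx=6,fy=6,interpolation=cv2.INTER_CUBIC))
cv2.imwrite('pics/s1.png',cv2.resize(capture('scene')[180:280,320:450],None,fx=6,fy=6,interpolation=cv2.INTER_CUBIC))"
```

```text
time: 1.3
ee_pos: [379.5, -298.4, 185.2]
orientation: [-3.113, -0.413, 0.0]
contact_force: [-0.4, -0.2, -0.7]
grip_width: 2.6
grip_force: 0.0
time: 2.5
ee_pos: [481.1, -152.7, 185.1]
orientation: [-2.967, 1.031, 0.002]
contact_force: [-0.1, 0.8, -0.8]
grip_width: 0.7
grip_force: 0.0
t 2.5 pos [ 481.1 -152.7  185.1] yang -2.24 q6 1.71 F [-0.1  0.8 -0.8] w 0.7214842357963461
tilt [-9.e-04  9.e-04 -1.e+00] need units [-0.12 -2.57  3.  ]
```

```bash
python3 -m inch '[[[0,0,0,0,-0.9,0,1],[0,0,0,-0.1,-0.9,0,1],[0,0,0,0,-0.8,0.5,1],[0,0,0,0,0,1,1],[0,0,0,0,0,1,1],[0,0,0,0,0,0.5,1],[0,0,0,0,0,0,1]]]'
python3 -c "
from h import *
go(518.5,-100.3,52)
a=cv2.resize(capture('top')[215:305,350:470],None,fx=5,fy=5,interpolation=cv2.INTER_CUBIC)
b=cv2.resize(capture('scene')[180:280,320:450],None,fx=6,fy=6,interpolation=cv2.INTER_CUBIC)
cv2.imwrite('pics/s1.png',b)"
```

```text
time: 3.3
ee_pos: [518.4, -100.5, 108.6]
orientation: [-2.969, 1.026, 0.007]
contact_force: [-0.1, -1.1, -0.6]
grip_width: 0.4
grip_force: 0.0
t 3.3 pos [ 518.4 -100.5  108.6] yang -2.236 q6 1.83 F [-0.1 -1.1 -0.6] w 0.4235934322762281
tilt [-0.0042  0.0019 -1.    ] need units [ 0.01 -0.01  2.26]
```

View pics/s1.png

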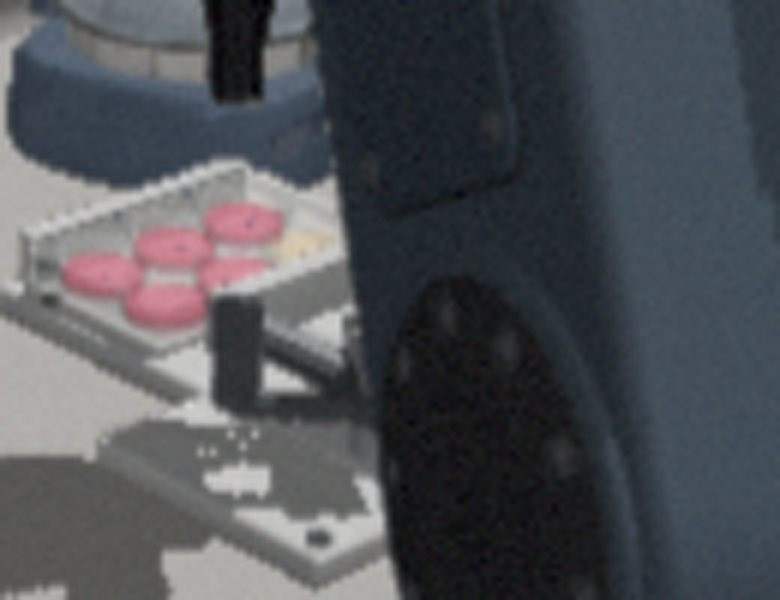

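The fingertip bottom is at about crop (238,100) and the tab top at about (238,297), so they line up laterally. I'll use the fingertip to check the camera bias.

```bash
python3 -c "
from h import *
f=lambda u,v,z:ray('scene',320+(u-2.5)/6,180+(v-2.5)/6,z).round(1)
print(f(238,101,108.6),f(238,297,76),f(238,300,76))"
```

```text
[ 576.  -158.7  108.6] [499.2 -83.9  76. ] [497.4 -82.2  76. ]
```

```bash
python3 -c "
from h import *
b=cv2.resize(capture('scene')[120:260,290:430],None,fx=4,fy=4,interpolation=cv2.INTER_CUBIC)
t=capture('top')[170:310,340:390+90]
t=cv2.resize(t,(240,240*140//140))
cv2.imwrite('pics/m1.png',np.hstack([b,np.vstack([t,np.zeros((320,240,3),np.uint8)])]))
m=camera_model('scene');A=att(m);
for P in ([518,-100,108.6],[501,-87,76],[518,-100,185]):
  c=A.T@(np.array(P)-m['eye']);c=c*[1,-1,-1]
  print(cv2.projectPoints(c.reshape(1,1,3),np.zeros(3),np.zeros(3),m['K'],m['dist_coeffs'])[0].ravel())
"
```

```text
[358.71461082 210.64230403]
[359.68380026 228.40369993]
[359.33634099 177.34733276]
```

View pics/m1.png

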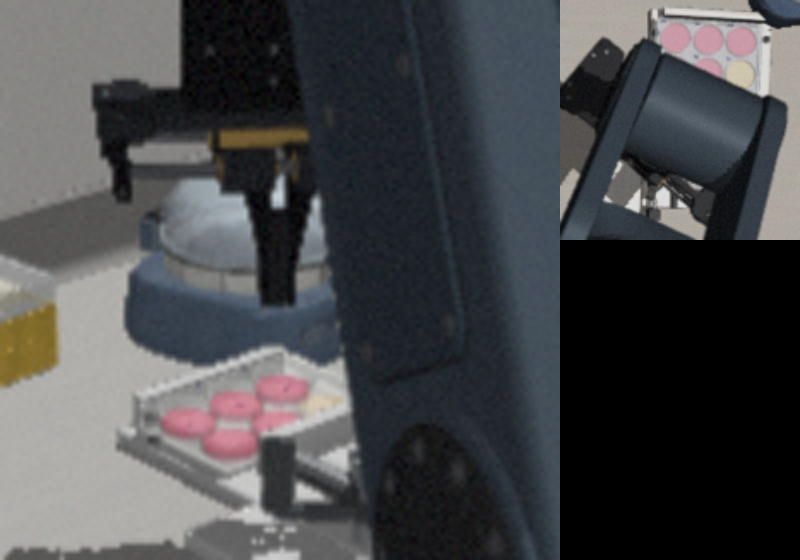

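The fingertip shows at about (359,196), where the reported TCP projects to (359,211). The bracket end of the gripper is at about crop (600,60) in the top view. I'll use that to separate a height offset from a horizontal one.

```bash
python3 -c "
from h import *
def proj(n,P):
  m=camera_model(n);c=(att(m).T@(np.array(P,float)-m['eye']))*[1,-1,-1]
  return cv2.projectPoints(c.reshape(1,1,3),np.zeros(3),np.zeros(3),m['K'],m['dist_coeffs'])[0].ravel().round(1)
for z in (190,230): print(z,[ray('top',340+(u-560)/1.714,170+v/1.714,z)[:2].round() for u,v in((606,38),(625,50),(562,80),(590,70))])
s=readout.sense();M=R.from_rotvec(s['orientation']).as_matrix()
for o in ([37,-95,-70],[-37,-95,-70],[37,-95,-100],[-37,-95,-100],[0,-95,-70],[0,95,-70]): 
  P=s['ee_pos']+M@np.array(o); print(o,P.round(),'scene',proj('scene',P),'top',proj('top',P))
print(s['qpos'])
"
```

```text
190 [array([614., -58.]), array([602., -77.]), array([571., -16.]), array([582., -43.])]
230 [array([608., -56.]), array([597., -74.]), array([567., -15.]), array([577., -41.])]
[37, -95, -70] [609. -50. 182.] scene [313.6 173.9] top [361.8 195.7]
[-37, -95, -70] [550.  -4. 181.] scene [314.8 186.1] top [334.2 229. ]
[37, -95, -100] [609. -50. 212.] scene [313.3 160.7] top [362.8 193.4]
[-37, -95, -100] [550.  -4. 211.] scene [314.5 172.2] top [334.3 227.8]
[0, -95, -70] [580. -27. 181.] scene [314.2 179.8] top [348.  212.3]
[0, 95, -70] [ 462. -177.  181.] scene [403.7 177. ] top [434.  283.4]
[-4.03898925e-01  5.05534778e-01  1.74305877e+00  8.35290599e-05
  8.90550406e-01  1.83311309e+00]
```

```bash
python3 -m inch '[[[0,0,0,0,0,0.8,1],[0,0,0,0,0,0.8,1],[0,0,0,0,0,0.66,1],[0,0,0,0,0,0,1]]]'
python3 -c "
from h import *
go(518.5,-100.3,52)
a=capture('scene')
cv2.imwrite('pics/m2.png',cv2.resize(a[180:260,320:420],None,fx=7,fy=7,interpolation=cv2.INTER_CUBIC))"
```

```text
time: 3.9
ee_pos: [519.3, -101.4, 53.0]
orientation: [-2.969, 1.028, 0.004]
contact_force: [-1.2, -0.6, 0.7]
grip_width: 0.4
grip_force: 0.0
t 3.9 pos [ 519.3 -101.4   53. ] yang -2.237 q6 1.83 F [-1.2 -0.6  0.7] w 0.42157991907397896
tilt [-2.1e-03  9.0e-04 -1.0e+00] need units [-0.05 -0.01  0.04]
```

View pics/m2.png

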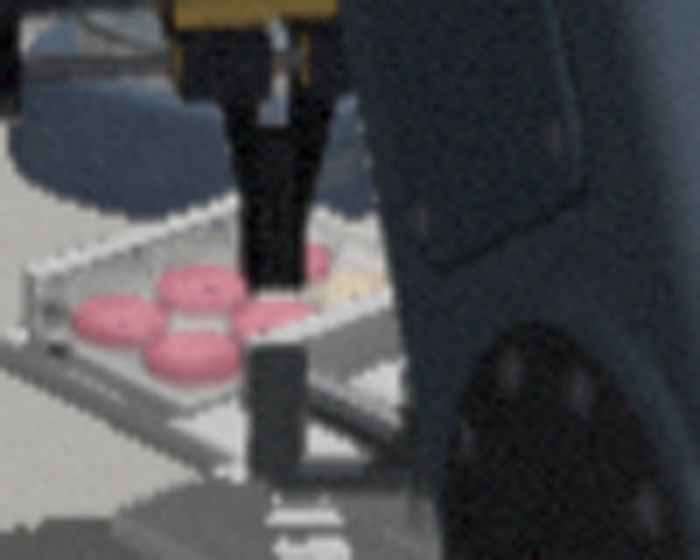

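The tip is at about crop row 287 and the tab top at (278,345). The visible tip is therefore about 30 mm above the reported TCP height, with the horizontal position agreeing. I'll go down to reported z ≈ 30, which is clear of the base whichever height is right, and push.

```bash
python3 -m inch '[[[0,0,0,0,0,0.5,1],[0,0,0,0,0,0.4,1],[0,0,0,0,0,0,1]]]'
python3 -m inch '[[[0,0,0,-0.3,0,0,1],[0,0,0,-0.2,0,0,1],[0,0,0,-0.2,0,0,1],[0,0,0,0,0,0,1]]]'
python3 -m inch '[[[0,0,0,-0.2,0,0,1],[0,0,0,-0.2,0,0,1],[0,0,0,-0.2,0,0,1],[0,0,0,0,0,0,1]]]'
python3 -c "
from h import *
go(518.5,-100.3,30)
cv2.imwrite('pics/m3.png',cv2.resize(capture('scene')[180:260,320:420],None,fx=7,fy=7,interpolation=cv2.INTER_CUBIC))"
```

```text
time: 4.25
ee_pos: [519.3, -101.2, 30.3]
orientation: [-2.969, 1.027, 0.003]
contact_force: [0.4, -0.5, -0.3]
grip_width: 0.3
grip_force: 0.0
time: 4.65
ee_pos: [504.4, -89.5, 31.4]
orientation: [-2.969, 1.026, 0.005]
contact_force: [0.4, 0.3, 0.3]
grip_width: 0.4
grip_force: 0.0
time: 5.05
ee_pos: [495.3, -81.6, 31.5]
orientation: [2.969, -1.027, 0.004]
contact_force: [1.5, -1.3, -0.6]
grip_width: 0.6
grip_force: 0.8
t 5.05 pos [495.3 -81.6  31.5] yang -2.237 q6 1.85 F [ 1.5 -1.3 -0.6] w 0.6375019022954991
tilt [ 0.0023 -0.001  -1.    ] need units [1.19 0.01 0.06]
```

View pics/m3.png

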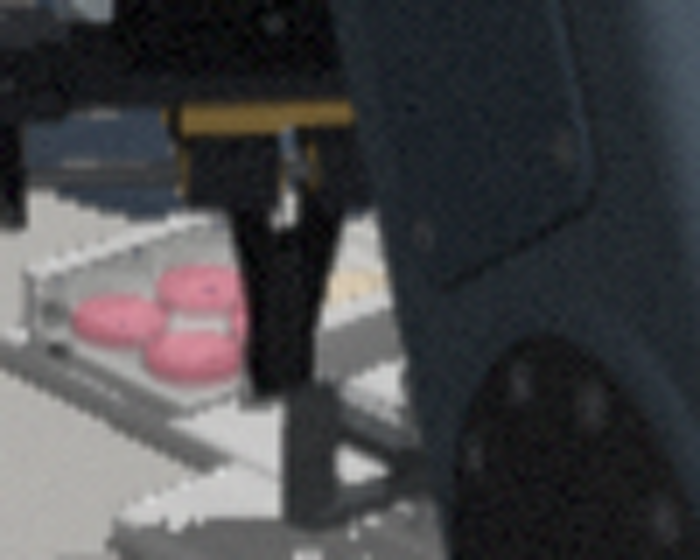

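The tab is pushed to about (310,385) from (278,345), with the finger still against it.

```bash
python3 -c "
from h import *
print(ray('scene',320+310/7,180+385/7,76))"
python3 -m inch '[[[0,0,0,-0.15,0,0,1],[0,0,0,-0.1,0,0,1],[0,0,0,0,0,0,1]]]'
python3 -m inch '[[[0,0,0,0.5,0,0,1],[0,0,0,0.5,0,-0.5,1],[0,0,0,0,0,-1,1],[0,0,0,0,0,-1,1],[0,0,0,0,0,-1,1],[0,0,0,0,0,-0.5,1],[0,0,0,0,0,0,1]]]'
python3 -c "
from h import *
go(461,-227,130)
a=capture('scene');cv2.imwrite('pics/full3.png',a)
b=cv2.imread('pics/scene0.png')[200:280,330:440]
g=a[200:280,330:440]
cv2.imwrite('pics/m4.png',cv2.resize(g,None,fx=7,fy=7,interpolation=cv2.INTER_CUBIC))"
```

```text
[471.33723113 -71.32662494  76.        ]
time: 5.4
ee_pos: [495.0, -80.2, 32.1]
orientation: [2.968, -1.026, 0.019]
contact_force: [6.1, -4.7, -2.0]
grip_width: 0.8
grip_force: 3.5
time: 6.1
ee_pos: [509.5, -93.1, 132.7]
orientation: [-2.969, 1.027, -0.002]
contact_force: [0.2, -0.3, 0.7]
grip_width: 0.6
grip_force: 0.0
t 6.1 pos [509.5 -93.1 132.7] yang -2.237 q6 1.84 F [ 0.2 -0.3  0.7] w 0.6155372033142604
tilt [ 1.3e-03 -4.0e-04 -1.0e+00] need units [1.78 5.41 0.11]
```

```bash
python3 -m inch '[[[0,0,0,0.3,0.9,0,-0.2],[0,0,0,0.3,0.9,0,-0.2],[0,0,0,0.3,0.9,0,-0.2],[0,0,0,0.3,0.9,0,-0.2],[0,0,0,0.3,0.9,0,-0.2],[0,0,0,0.28,0.9,0,-0.2],[0,0,0,0,0,1,-0.2],[0,0,0,0,0,1,-0.2],[0,0,0,0,0,0,-0.2]]]' 30
python3 -c "
from h import *
go(460.7,-227.2,54)
b=cv2.imread('pics/scene0.png').astype(int);a=cv2.imread('pics/full3.png').astype(int);c=capture('scene');cv2.imwrite('pics/full4.png',c)
for n,i in(('start',b),('now',c.astype(int))): print(n,i[228:252:4,350:382:3].mean(2).astype(int))
cv2.imwrite('pics/m5.png',np.hstack([cv2.resize(c[170:280,320:450],(650,550),interpolation=cv2.INTER_CUBIC)]))"
```

```text
time: 7.05
ee_pos: [457.2, -224.2, 77.4]
orientation: [-2.965, 1.027, 0.016]
contact_force: [-0.9, -0.1, 0.1]
grip_width: 51.5
grip_force: 0.0
t 7.05 pos [ 457.2 -224.2   77.4] yang -2.238 q6 1.56 F [-0.9 -0.1  0.1] w 51.50881314024717
tilt [-0.0086  0.007  -0.9999] need units [0.2  0.01 0.94]
start [[144 112 158 158 147 109 105  99  97  96  92]
 [117 107  46  42  45 107  97  97 160 130 120]
 [145 127  41  42  46  74 117 132 154 115 109]
 [171 173  50  47  46  98  36  64  76  66  68]
 [104 158  43  45  43 160 160  98  38  40  70]
 [170 173 120  51  45  48  50  48  49  47  35]]
now [[150 117 178 182 161 113 107 105 103  83  12]
 [123 109 100 111 113 110 102 104 170  91  21]
 [156 129  95 100  44  45  83 140 161  87   8]
 [180 182 181 177  41  46  34  32  59  56  19]
 [113 160 102  89  42  44  92  52  35  34  16]
 [180 157  90  89  45  45  73  77  44  35  24]]
```

View pics/m5.png

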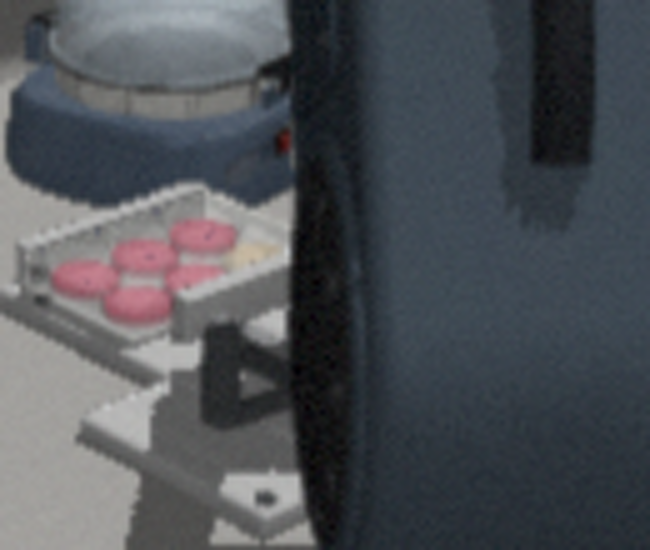

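The tab stays over at about crop (220,325), so the pawl has snapped off. The arm hides the gripper. Next I'll go down in small steps and watch the force.

```bash
python3 -m inch '[[[0,0,0,0.15,0,0.5,-0.2],[0,0,0,0,0,0.4,-0.2],[0,0,0,0,0,0,-0.2],[0,0,0,0,0,0,-0.2]]]'
python3 -c "
from h import *
go(460.7,-227.2,46)"
python3 -m inch '[[[0,0,0,0,0,0.08,-0.2],[0,0,0,0,0,0.08,-0.2],[0,0,0,0,0,0.08,-0.2],[0,0,0,0,0,0.08,-0.2],[0,0,0,0,0,0,-0.2]]]'
python3 -c "
from h import *
go(460.7,-227.2,46)"
```

```text
time: 7.5
ee_pos: [463.8, -228.8, 58.7]
orientation: [-2.969, 1.027, 0.001]
contact_force: [0.6, -0.4, -0.5]
grip_width: 52.1
grip_force: 0.0
t 7.5 pos [ 463.8 -228.8   58.7] yang -2.237 q6 1.56 F [ 0.6 -0.4 -0.5] w 52.11688753631448
tilt [-3.e-04  2.e-04 -1.e+00] need units [-0.14  0.03  0.51]
time: 8.0
ee_pos: [463.6, -228.8, 50.5]
orientation: [-2.969, 1.027, 0.001]
contact_force: [-0.6, -0.2, 0.1]
grip_width: 52.1
grip_force: 0.0
t 8.0 pos [ 463.6 -228.8   50.5] yang -2.237 q6 1.56 F [-0.6 -0.2  0.1] w 52.12699822048641
tilt [-4.e-04  3.e-04 -1.e+00] need units [-0.13  0.02  0.18]
```

```bash
python3 -m inch '[[[0,0,0,-0.1,0,0.08,-0.2],[0,0,0,0,0,0.08,-0.2],[0,0,0,0,0,0,-0.2]]]'
python3 -m inch '[[[0,0,0,0,0,0.08,-0.2],[0,0,0,0,0,0.08,-0.2],[0,0,0,0,0,0,-0.2]]]'
python3 -c "
from h import *
go(460.7,-227.2,30)"
```

```text
time: 8.3
ee_pos: [461.6, -227.2, 46.5]
orientation: [-2.969, 1.027, 0.001]
contact_force: [0.2, -1.1, -0.3]
grip_width: 52.2
grip_force: 0.0
time: 8.6
ee_pos: [461.7, -227.3, 42.5]
orientation: [-2.969, 1.027, 0.001]
contact_force: [-0.7, -0.8, 0.5]
grip_width: 52.0
grip_force: 0.0
t 8.6 pos [ 461.7 -227.3   42.5] yang -2.237 q6 1.56 F [-0.7 -0.8  0.5] w 52.03613684328253
tilt [-4.e-04  3.e-04 -1.e+00] need units [-0.03  0.02  0.5 ]
```

No contact at 42, which is below the crank arm top at 48, so the true tip is higher than reported. I'll keep going down.

```bash
python3 -m inch '[[[0,0,0,0,0,0.1,-0.2],[0,0,0,0,0,0.1,-0.2],[0,0,0,0,0,0.1,-0.2],[0,0,0,0,0,0,-0.2]]]'
python3 -m inch '[[[0,0,0,0,0,0.1,-0.2],[0,0,0,0,0,0.1,-0.2],[0,0,0,0,0,0.1,-0.2],[0,0,0,0,0,0,-0.2]]]'
python3 -m inch '[[[0,0,0,0,0,0,0.1],[0,0,0,0,0,0,0.3],[0,0,0,0,0,0,0.45],[0,0,0,0,0,0,0.52],[0,0,0,0,0,0,0.52]]]' 10
python3 -c "
from h import *
go(460.7,-227.2,30)"
```

```text
time: 9.0
ee_pos: [461.6, -227.2, 34.9]
orientation: [-2.969, 1.027, 0.001]
contact_force: [-0.1, -0.6, -0.1]
grip_width: 52.2
grip_force: 0.0
time: 9.4
ee_pos: [461.6, -227.2, 27.4]
orientation: [-2.969, 1.027, 0.001]
contact_force: [0.0, 0.1, -0.5]
grip_width: 52.0
grip_force: 0.0
time: 9.9
ee_pos: [461.9, -227.4, 27.8]
orientation: [2.969, -1.027, 0.0]
contact_force: [0.5, 0.1, -0.2]
grip_width: 23.5
grip_force: 0.0
t 9.9 pos [ 461.9 -227.4   27.8] yang -2.237 q6 1.56 F [ 0.5  0.1 -0.2] w 23.52912188067051
tilt [ 1.e-04 -1.e-04 -1.e+00] need units [-0.04  0.02 -0.09]
```

Now I'll close gently on the knob and see which way it presses.

```bash
python3 -m inch '[[[0,0,0,0,0,0,0.7],[0,0,0,0,0,0,1],[0,0,0,0,0,0,1],[0,0,0,0,0,0,1]]]' 10
python3 -c "
from h import *
go(460.7,-227.2,30)"
```

```text
time: 10.3
ee_pos: [461.5, -227.8, 27.8]
orientation: [2.969, -1.027, -0.0]
contact_force: [-2.9, -3.0, 0.4]
grip_width: 17.5
grip_force: 10.0
t 10.3 pos [ 461.5 -227.8   27.8] yang -2.237 q6 1.56 F [-2.9 -3.   0.4] w 17.48783927732671
tilt [-5.e-04 -5.e-04 -1.e+00] need units [-0.04  0.   -0.09]
```

```bash
python3 -m inch '[[[0,0,0,0,0.02,0,1],[0,0,-0.16,0.05,0,0,1],[0,0,-0.33,0.1,0,0,1],[0,0,-0.33,0.1,0,0,1],[0,0,-0.33,0.1,0,0,1],[0,0,-0.33,0.1,0,0,1]]]' 25
cat >> h.py <<'E'
def arc(cx=490.5,cy=-188):
    s=readout.sense();d=s["ee_pos"][:2]-[cx,cy];M=R.from_rotvec(s["orientation"]).as_matrix()
    u=d/np.linalg.norm(d);F=s["contact_force"][:2]
    print("r",np.linalg.norm(d).round(1),"ang",np.arctan2(d[1],d[0]).round(3),"yang",np.arctan2(M[1,1],M[0,1]).round(3),"Frad",(F@u).round(1),"Ftan",(F@[-u[1],u[0]]).round(1),"q6",s["qpos"][5].round(2))
E
python3 -c "
from h import *
arc()"
```

```text
time: 10.9
ee_pos: [470.7, -233.2, 27.7]
orientation: [-3.064, 0.688, 0.001]
contact_force: [-1.4, 0.6, 2.0]
grip_width: 17.4
grip_force: 25.0
r 49.3 ang -1.983 yang -2.013 Frad 0.0 Ftan -1.6 q6 1.34
```

```bash
python3 -m inch '[[[0,0,-0.33,0.1,0,0,1],[0,0,-0.33,0.1,0,0,1],[0,0,-0.33,0.1,0,0,1],[0,0,-0.33,0.1,0,0,1],[0,0,-0.33,0.1,0,0,1],[0,0,-0.33,0.1,0,0,1],[0,0,-0.33,0.1,0,0,1],[0,0,-0.33,0.1,0,0,1]]]' 25
python3 -c "
from h import *
arc()"
```

```text
time: 11.7
ee_pos: [489.7, -237.5, 27.7]
orientation: [-3.138, 0.073, 0.002]
contact_force: [-1.6, 2.6, 2.8]
grip_width: 17.3
grip_force: 25.0
r 49.5 ang -1.586 yang -1.617 Frad -2.6 Ftan -1.6 q6 0.96
```

```bash
python3 -m inch '[[[0,0,-0.33,0.1,0,0,1],[0,0,-0.33,0.1,0,0,1],[0,0,-0.33,0.1,0,0,1],[0,0,-0.33,0.1,0,0,1],[0,0,-0.33,0.1,0,0,1],[0,0,-0.33,0.1,0,0,1],[0,0,-0.33,0.1,0,0,1],[0,0,-0.33,0.1,0,0,1],[0,0,-0.33,0.1,0,0,1],[0,0,-0.33,0.1,0,0,1]]]' 25
python3 -c "
from h import *
arc()"
```

```text
time: 12.7
ee_pos: [513.3, -232.1, 27.7]
orientation: [-3.058, -0.697, 0.002]
contact_force: [-2.5, 3.6, 5.3]
grip_width: 17.0
grip_force: 25.0
r 49.7 ang -1.094 yang -1.122 Frad -4.3 Ftan -0.6 q6 0.5
```

```bash
python3 -m inch '[[[0,0,-0.33,0.1,-0.03,0,1],[0,0,-0.33,0.1,0,0,1],[0,0,-0.33,0.1,0,0,1],[0,0,-0.33,0.1,0,0,1],[0,0,-0.33,0.1,0,0,1],[0,0,-0.33,0.1,0,0,1]]]' 25
python3 -c "
from h import *
arc()"
python3 -m inch '[[[0,0,-0.2,0.06,0,0,1],[0,0,-0.1,0.05,0,0,1],[0,0,0,0,0,0,1]]]' 25
python3 -c "
from h import *
arc()"
```

```text
time: 13.3
ee_pos: [525.5, -223.7, 27.7]
orientation: [-2.921, -1.142, 0.002]
contact_force: [-2.9, 1.9, 4.5]
grip_width: 17.1
grip_force: 25.0
r 50.0 ang -0.796 yang -0.825 Frad -3.4 Ftan -0.8 q6 0.22
time: 13.6
ee_pos: [527.2, -222.0, 27.7]
orientation: [-2.896, -1.206, 0.002]
contact_force: [-4.0, 4.9, 5.5]
grip_width: 17.0
grip_force: 25.0
r 50.0 ang -0.746 yang -0.782 Frad -6.2 Ftan 0.9 q6 0.19
```

```bash
python3 -m inch '[[[0,0,-0.1,0.06,0,0,1],[0,0,0,0.06,0,0,1],[0,0,0,0,0,0,1]]]' 25
python3 -c "
from h import *
arc()"
python3 -m inch '[[[0,0,0,0.06,0,0,1],[0,0,0,0.06,0,0,1],[0,0,0,0,0,0,1]]]' 25
python3 -c "
from h import *
arc()
cv2.imwrite('pics/full5.png',capture('scene'))"
```

```text
time: 13.9
ee_pos: [527.5, -221.5, 27.6]
orientation: [-2.887, -1.23, 0.008]
contact_force: [-8.9, -1.8, 6.7]
grip_width: 17.2
grip_force: 25.0
r 50.0 ang -0.736 yang -0.765 Frad -5.4 Ftan -7.4 q6 0.18
time: 14.2
ee_pos: [527.6, -221.4, 27.6]
orientation: [-2.886, -1.233, 0.015]
contact_force: [-13.6, -7.4, 8.0]
grip_width: 17.0
grip_force: 25.0
r 49.9 ang -0.732 yang -0.763 Frad -5.2 Ftan -14.6 q6 0.18
```

Stop reached: the tangential force rises to 14 N with no further motion, about 1.47 rad after the start. I'll unload, open a little and lift straight off.

```bash
python3 -m inch '[[[0,0,0,-0.06,0,0,1],[0,0,0,-0.05,0,0,1],[0,0,0,0,0,0,1]]]' 25
python3 -c "
from h import *
arc()"
python3 -m inch '[[[0,0,0,0,0,0,0.4],[0,0,0,0,0,0,0.2],[0,0,0,0,0,0,0.2],[0,0,0,0,0,0,0.2],[0,0,0,0,0,-0.4,0.2],[0,0,0,0,0,-1,0.2],[0,0,0,0,0,-1,0.2],[0,0,0,0,0,-1,0.2],[0,0,0,0,0,-1,0.2],[0,0,0,0,0,0,0.2]]]'
python3 -c "
from h import *
go(380,-330,180)"
```

```text
time: 14.55
ee_pos: [527.6, -221.5, 27.6]
orientation: [-2.887, -1.229, 0.008]
contact_force: [-8.5, -0.6, 6.9]
grip_width: 17.3
grip_force: 25.0
r 49.9 ang -0.734 yang -0.766 Frad -5.9 Ftan -6.1 q6 0.18
time: 15.55
ee_pos: [533.9, -223.7, 142.1]
orientation: [2.884, 1.226, 0.008]
contact_force: [-0.4, -0.3, 0.2]
grip_width: 34.8
grip_force: 0.0
t 15.55 pos [ 533.9 -223.7  142.1] yang -0.767 q6 0.18 F [-0.4 -0.3  0.2] w 34.80786326153556
tilt [ 0.0079 -0.0051 -1.    ] need units [-7.33 -1.47 -1.54]
```

```bash
python3 -m inch '[[[0,0,0,-0.5,0.3,-0.5,0.2],[0,0,0,-1,0.6,-0.5,0.2],[0,0,0,-1,0.6,-0.5,0.2],[0,0,0,-1,0.6,0,0.2],[0,0,0,-1,0.6,0,0.2],[0,0,0,-1,0.6,0,0.2],[0,0,0,-1,0.6,0,0.2],[0,0,0,-1,0.6,0,0.2],[0,0,0,-1,0.6,0,0.2],[0,0,0,-0.5,0.3,0,0.2],[0,0,0,0,0,0,0.2]]]'
python3 -c "
from h import *
go(380,-330,180)
a=capture('top')[165:310,345:475]; b=capture('scene')[190:285,325:445]
cv2.imwrite('pics/fin.png',np.hstack([cv2.resize(a,(390,435),interpolation=cv2.INTER_CUBIC),cv2.resize(b,(400,435),interpolation=cv2.INTER_CUBIC)]))"
```

```text
time: 16.65
ee_pos: [471.3, -479.3, 174.5]
orientation: [-2.893, -1.225, 0.0]
contact_force: [0.5, -0.1, 0.2]
grip_width: 34.4
grip_force: 0.0
t 16.65 pos [ 471.3 -479.3  174.5] yang -0.769 q6 -0.19 F [ 0.5 -0.1  0.2] w 34.44165373282935
tilt [-2.e-04  1.e-04 -1.e+00] need units [ 1.75 -6.78 -0.22]
```

View pics/fin.png

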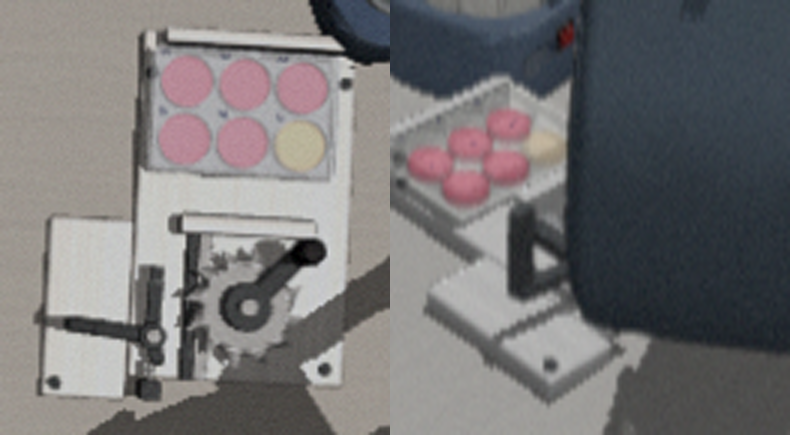

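The jaw at (250,225) is well back from the plate, the pawl points off at (70,323), and the knob sits at (313,250), fully eased. The plate hasn't moved.

```bash
python3 -c "
from plant import order
print(order.close_job())"
```

```text
the job is handed in; nothing more can be done
None
```

The plate's clamp is open and handed in: the pawl is flicked off and staying off, the drum was eased back to its stop over about 3 s, the jaw is clear with the plate still in place, and the arm never went near the other clamp or its flask.

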